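Ring the desk bell, find the tin that rattles and hold it out

TASK

Press the desk bell's button fully down and let it up again, to call the group leader to the table. Then find the tin with the loose steel ball in it: take up one taped tin after another and shake it end to end a few times, setting each quiet one back where it stood, until you have the one that rattles. Finish holding that tin out for her, level and still, about 15 cm above the middle of the cutting mat; the program ends with the tin still in the grip, and everything else is left where it is.

Things in the scene. Friction and masses are not known exactly. Their poses are not given: they have to be found in the camera images.
- tin_a: One of three identical plain metal tins, lids taped shut, in a row: 120 mm long (x), 62 mm wide (y), 47 mm high; origin at the centre of its underside, z up. In any one of the three, drawn anew each time, a 38 mm steel ball of 225 g is loose: it rolls freely over 75 mm to the lower end and knocks on the ends. The other two are packed tight, nothing moves.
- tin_b: The second such tin: 120 mm long (x), 62 mm wide (y), 47 mm high; origin at the centre of its underside, z up. Name and place say nothing of the contents. Each weighs 240 to 600 g without the ball. With the tin level, the ball's lying at one end or the other moves the wrist moment about the tin's y by 0.16 N m.
- tin_c: The third such tin: 120 mm long (x), 62 mm wide (y), 47 mm high; origin at the centre of its underside, z up. Same look and weight range. All three are best grasped from above across the width, TCP about 38 mm over the underside, with 40 to 80 N.
- mat: Dark green cutting mat, 150 mm (x) by 220 mm (y), 3 mm thick, fixed flat on the table beyond the tins, at the group leader's place; origin at the centre of its underside. The tin is held out above it.
- bell: Steel desk call bell: black foot 85 mm across, domed top 50 mm high, a 15 mm push button on top; loose on the table, 230 g. Origin at the centre of its underside. It stands beyond the tins to the left or right.
- plunger_top (a point): Centre of the top face of the bell's push button (15 mm across), 62 mm above the table when up. It is pressed straight down.
- plunger (a joint): Travel of the bell's button in m: 0 up, 0.005 fully down; a spring brings it back. It starts to give at 1.2 N and is fully down at 4 N.
- jar: Bystander: empty glass jar, 64 mm across, 95 mm high, loose, on the other side from the bell. Origin at the centre of its underside. Leave it alone.
- glue_stick: Bystander: white glue stick standing upright, 27 mm across, 95 mm high, loose, to the right of the mat. Origin at the centre of its underside. Leave it alone.
- tape_dispenser: Bystander: black desk tape dispenser with a roll, 55 mm (x) by 150 mm (y), 96 mm high, loose, to the left of the mat. Origin at the centre of its underside. Leave it alone.

How it is judged:
On the way, in this order (a step that is already met when the one before it is completed fails the run):
1. the bell's button is pressed fully down (value of joint plunger above 0.0042 m).
2. the button is let up again (value of joint plunger below 0.001 m).
3. the ball in the lifted tin is heard to knock on the tin's +x end (((contact force between tin_a_c1 and anything else above 0.4 N and height (world z) of tin_a above 0.03 m) or (contact force between tin_b_c1 and anything else above 0.4 N and height (world z) of tin_b above 0.03 m) or (contact force between tin_c_c1 and anything else above 0.4 N and height (world z) of tin_c above 0.03 m))).
4. then on its other end (((contact force between tin_a_c2 and anything else above 0.4 N and height (world z) of tin_a above 0.03 m) or (contact force between tin_b_c2 and anything else above 0.4 N and height (world z) of tin_b above 0.03 m) or (contact force between tin_c_c2 and anything else above 0.4 N and height (world z) of tin_c above 0.03 m))).
5. and on the first end again: the tin has been shaken to and fro and rattles (((contact force between tin_a_c1 and anything else above 0.4 N and height (world z) of tin_a above 0.03 m) or (contact force between tin_b_c1 and anything else above 0.4 N and height (world z) of tin_b above 0.03 m) or (contact force between tin_c_c1 and anything else above 0.4 N and height (world z) of tin_c above 0.03 m))).
At the end, for the whole second after the job is handed in: the tin with the ball is in the fingers, level within 0.2 rad and still, underside 100 to 220 mm above the table, centre within 70 mm of the mat's; the quiet tins stand let go within 50 mm of where they stood; the button is up; bell, jar, glue stick and dispenser stand upright ((((contact force between tin_a and the fingers above 2 N and contact force between tin_a_c0 and anything else above 0.5 N and horizontal distance between tin_a and mat below 0.07 m and height (world z) of tin_a between 0.1 and 0.22 m and angle between tin_a's own z axis and vertical below 0.2 rad and linear speed of tin_a below 0.05 m/s) and (height (world z) of tin_b below 0.006 m and angle between tin_b's own z axis and vertical below 0.08 rad and distance of tin_b from where it was at the start of the episode below 0.05 m and contact force between tin_b and the fingers below 0.1 N and linear speed of tin_b below 0.03 m/s) and (height (world z) of tin_c below 0.006 m and angle between tin_c's own z axis and vertical below 0.08 rad and distance of tin_c from where it was at the start of the episode below 0.05 m and contact force between tin_c and the fingers below 0.1 N and linear speed of tin_c below 0.03 m/s)) or ((contact force between tin_b and the fingers above 2 N and contact force between tin_b_c0 and anything else above 0.5 N and horizontal distance between tin_b and mat below 0.07 m and height (world z) of tin_b between 0.1 and 0.22 m and angle between tin_b's own z axis and vertical below 0.2 rad and linear speed of tin_b below 0.05 m/s) and (height (world z) of tin_a below 0.006 m and angle between tin_a's own z axis and vertical below 0.08 rad and distance of tin_a from where it was at the start of the episode below 0.05 m and contact force between tin_a and the fingers below 0.1 N and linear speed of tin_a below 0.03 m/s) and (height (world z) of tin_c below 0.006 m and angle between tin_c's own z axis and vertical below 0.08 rad and distance of tin_c from where it was at the start of the episode below 0.05 m and contact force between tin_c and the fingers below 0.1 N and linear speed of tin_c below 0.03 m/s)) or ((contact force between tin_c and the fingers above 2 N and contact force between tin_c_c0 and anything else above 0.5 N and horizontal distance between tin_c and mat below 0.07 m and height (world z) of tin_c between 0.1 and 0.22 m and angle between tin_c's own z axis and vertical below 0.2 rad and linear speed of tin_c below 0.05 m/s) and (height (world z) of tin_a below 0.006 m and angle between tin_a's own z axis and vertical below 0.08 rad and distance of tin_a from where it was at the start of the episode below 0.05 m and contact force between tin_a and the fingers below 0.1 N and linear speed of tin_a below 0.03 m/s) and (height (world z) of tin_b below 0.006 m and angle between tin_b's own z axis and vertical below 0.08 rad and distance of tin_b from where it was at the start of the episode below 0.05 m and contact force between tin_b and the fingers below 0.1 N and linear speed of tin_b below 0.03 m/s))) and value of joint plunger below 0.001 m and angle between each of bell, jar, glue_stick, tape_dispenser's own z axis and vertical below 0.1 rad); the arm keeps its last pose, push and grip.
It fails at once if the bell is pushed out of its place (distance of bell from where it was at the start of the episode above 0.03 m).
It fails at once if the jar is pushed out of its place (distance of jar from where it was at the start of the episode above 0.03 m).
It fails at once if the glue stick is pushed out of its place (distance of glue_stick from where it was at the start of the episode above 0.03 m).
It fails at once if the tape dispenser is pushed out of its place (distance of tape_dispenser from where it was at the start of the episode above 0.03 m).
It fails at once if a tin is dropped or thrown ((contact force between tin_a and the fingers below 0.01 N and linear speed of tin_a above 0.5 m/s) or (contact force between tin_b and the fingers below 0.01 N and linear speed of tin_b above 0.5 m/s) or (contact force between tin_c and the fingers below 0.01 N and linear speed of tin_c above 0.5 m/s)).
It also fails if it takes over 72 s, if anything falls off the work surface, if the arm or the gripper's body presses on something with over 40 N, if the wrist force passes 120 N, or if a joint passes its speed limit or range.

ROBOT

A 6-joint arm with a two-finger parallel gripper is mounted at the origin on the work surface. World frame = base frame: x ahead of the robot, y to its left, z up, the work surface at z = 0. Lengths are in m, angles in rad, forces in N, time in s.
With the tool pointing down it reaches from about 0.4 to 0.825 m from the base axis. Payload 7 kg.
Tool frame: the origin (TCP) lies between the finger pads, 19 mm behind the fingertips; this is the grasp point; z points along the fingers, y is the line along which they close (so a half turn about z gives the same grasp; the last joint's range is limited). The gripper opens to 88 mm and grips with 3 to 60 N. Pads are 19 mm wide; open, the fingers measure 130 mm over their backs; the gripper's body (78 mm by 193 mm) begins 47 mm behind the grasp point.
Start: joints at [-0.98, 0.359, 0.012, 0, -1.224, -0.288], TCP at [0.201, -0.644, 0.245] pointing down, gripper open.
Joint ranges: [-3.07, 3.07], [-1.43, 2.12], [-1.02, 1.25], [-3.03, 1.67], [-3.05, -0], [-3.03, 3.03]. Speed limits (rad/s): [2.39, 2.39, 3.01, 3.14, 3.14, 3.14].

INTERFACE

Orientations are given as [roll, pitch, yaw] about the fixed x, y, z axes, in that order (R = Rz(yaw) Ry(pitch) Rx(roll)).
In Python, from station import arm gives the robot as it stands.
- The arm moves only by the tool move_arm, never from a script. Its argument "rows" is a list of rows, each an object with "translation": the shift along the tool's x, y, z in cm, a list of three; "rot": the turn, a rotation vector about the tool's x, y, z in degrees, a list of three; "hand": the closure, from 0 (fully open) to 1 (shut). A call has 1 to 8 rows; each row is the pose to reach, as a shift and turn from the pose commanded when the call began, along the tool's axes at that moment; what a row does not reach only later rows make up. A row lasts 1/12 s, in which the tool goes at most 41.7 mm and 7.16 degrees, less where a joint would pass 70% of its speed; a pose out of reach is approached as far as the arm can. A call with a gripper value outside its range is refused whole. The fingers move at their own pace and stop on an object; "squeeze" is the grip in N (left out, the last holds). Time passes only in rows, so rows that repeat a pose let the fingers close. It gives the time, the measured TCP pose, the force, the opening and the grip force at its end, in the units of the state.
- arm.get_state(): the state, without advancing time (a new reading comes with each control period).
- arm.grab_frame(name): name is "scene" or "top" or "wrist"; returns (picture, depth): 420x560x3 uint8, red, green, blue; 420x560 float32, m along the optical axis (not along the pixel's ray), 0 where there is no reading.
- arm.camera_params(name): a dict with "vfov" (degrees; the focal length in pixels is half the picture's height over the tangent of half this angle, whatever the lens; pixels are square), "cx", "cy" (the principal point, pixels), "position" and "orientation" of the camera in the world; the wrist camera has in their place "tool_from_camera" (4x4, takes a point from camera to tool coordinates, whose origin is the TCP and whose axes are the flange's). Camera axes: x right, y down, z forward; pixel columns grow to the right and rows downward; lengths in m; the calibration is good to about 2 mm. A picture is of the moment at which its call begins: read the wrist's pose just before it. camera_params takes no time and is no camera call.
- arm.job_done(): hands the job in; it is judged then, once.
Trained networks look in the newest picture that a camera, given by its name, has taken for a name from the list of things; names that differ only in an ending like _2 or _b are one class to them, and where a whole thing is asked for, a point or a joint stands for the part that bears it (a point fixed in the world has none). Each returns a list of dicts, best first, with "p" (0 to 1); they miss things now and then, are a little off and sometimes report something else, mostly with a low value. They report only what shows in the picture. A call takes as long as a camera call.
- arm.search_frame(label, camera): "point" ([x, y, z] in m, in the coordinates of the camera as it stood for that picture, good to about 4 mm: the middle of the surface that is visible of it).
- arm.pinpoint(label, camera): "point" ([x, y, z] in m, in the coordinates of the camera as it stood for that picture, good to about 4 mm: a listed point, or the origin of a listed thing).
The state is a dict: "t": time; "q": joint angles; "qd": joint speeds; "joint_efforts": joint torques, N m; "eef_pos": TCP position; "ee_rot": TCP orientation; "force": force on the tool from outside, world axes, zero at the start; "moment": the same for the moment, N m; "width": finger opening in m; "gripper_force": force on a finger pad.
Only numpy, scipy, OpenCV 4.12 (cv2) and the standard library are available. Lean on these libraries where they do the work, as an engineer would, in place of code of your own. Each camera call takes 0.05 s, during which the arm holds its last target. There are 200 camera calls.

## Working session

There is one attempt and no reset: what is moved stays moved. The work goes in short steps, Python scripts to look and compute and a tool call to move; the robot and the scene stay as the last step left them, time stands still between calls to the robot, and variables do not carry over. Pictures are saved under pics/ and viewed, at most 10 in all, crops included, and the job is handed in when it is done.

Besides the shell and the picture viewer there is one more tool, called after "Call:" by a JSON object that holds its "fn" and its "kwargs". move_arm: Moves the arm, as the interface text tells. Its arguments: {"type":"object","properties":{"rows":{"type":"array","items":{"type":"object","properties":{"translation":{"type":"array","items":{"type":"number"}},"rot":{"type":"array","items":{"type":"number"}},"hand":{"type":"number"}}}},"squeeze":{"type":"number"}},"required":["rows"]}

```bash
mkdir -p pics; cat > h.py <<'E'
import numpy as np, cv2
from scipy.spatial.transform import Rotation as R
from station import arm
def camT(n):
    c=arm.camera_params(n)
    return c
def towld(n,p):
    c=arm.camera_params(n); o=np.array(c["orientation"])
    M=o if o.shape==(3,3) else (R.from_euler('xyz',o).as_matrix() if o.size==3 else None)
    return M@np.array(p)+np.array(c["position"])
def S():
    s=arm.get_state(); return s
E
python3 - <<'E'
from h import *
print(arm.get_state())
for n in("scene","top"): print(arm.camera_params(n))
a,d=arm.grab_frame("top"); cv2.imwrite("pics/top.png",a[:,:,::-1])
for l in["tin_a","mat","bell","plunger_top","jar","glue_stick","tape_dispenser"]:
    for r in arm.pinpoint(l,"top")[:4]: print(l,round(r["p"],2),towld("top",r["point"]).round(4))
E
```

```text
{'t': 0.0, 'q': array([-9.79874418e-01,  3.59392652e-01,  1.10490349e-02, -3.62322722e-04,
       -1.22410054e+00, -2.88127462e-01]), 'qd': array([ 6.19585850e-04, -1.55636275e-03, -1.31716864e-03, -1.94872517e-05,
       -3.10901754e-04, -9.51121795e-04]), 'joint_efforts': array([-1.89130878e-03, -5.82725251e+01,  2.93052614e+01,  6.99729592e+00,
        6.85297549e-03, -1.68699376e-04]), 'eef_pos': array([ 0.20113433, -0.64384805,  0.24441247]), 'ee_rot': array([ 3.13991596e+00, -1.41726953e-04, -2.83892148e+00]), 'force': array([-0.79138543,  0.45840805, -0.92645993]), 'moment': array([-0.04253903,  0.05503953, -0.0577133 ]), 'gripper_force': 0.0, 'width': 0.08798568494136186}
{'vfov': 52.32770742606732, 'cx': 287.19325563616604, 'cy': 210.52266614058254, 'position': array([1.22798603, 0.07914991, 0.82385071]), 'orientation': array([-2.41626657, -0.01650345,  1.71013137])}
{'vfov': 53.835595567245235, 'cx': 279.4587864322546, 'cy': 201.6236355915911, 'position': array([ 0.40861907, -0.00818714,  0.91531329]), 'orientation': array([-2.91524790e+00,  1.52068816e-03, -1.45748512e+00])}
tin_a 0.96 [ 0.447   0.0113 -0.001 ]
tin_a 0.91 [0.4441 0.1906 0.0071]
tin_a 0.66 [ 0.4577 -0.2189 -0.0045]
tin_a 0.17 [0.614  0.261  0.0616]
mat 0.57 [0.6575 0.0078 0.0016]
bell 0.66 [0.6134 0.256  0.0015]
plunger_top 0.47 [0.6138 0.264  0.0601]
jar 0.93 [ 0.6113 -0.2823  0.003 ]
jar 0.29 [0.613  0.2621 0.0635]
glue_stick 0.64 [ 0.7151 -0.3404  0.0022]
tape_dispenser 0.8 [ 0.7354  0.2674 -0.0015]
```

```bash
python3 - <<'E'
from h import *
a,d=arm.grab_frame("top"); c=arm.camera_params("top")
f=210/np.tan(np.radians(c["vfov"]/2))
v,u=np.mgrid[:420,:560]
P=np.stack([(u-c["cx"])/f*d,(v-c["cy"])/f*d,d],-1)
W=P@R.from_euler('xyz',c["orientation"]).as_matrix().T+c["position"]
W[d==0]=-9
np.save("W.npy",W)
m=((W[...,2]>.037)&(W[...,2]<.057)&(W[...,0]>.33)&(W[...,0]<.56)).astype(np.uint8)
n,l,st,ce=cv2.connectedComponentsWithStats(m)
for i in range(1,n):
    if st[i,4]<300: continue
    q=W[l==i][:,:2].astype(np.float32); print("tin",cv2.minAreaRect(q*1000),q.mean(0),np.median(W[l==i][:,2]))
m=((W[...,2]>.055)).astype(np.uint8)
n,l,st,ce=cv2.connectedComponentsWithStats(m)
for i in range(1,n):
    if st[i,4]>10:
        q=W[l==i]; print(st[i],q.min(0).round(3),q.max(0).round(3),q.mean(0).round(3))
E
```

```text
tin ((445.49371337890625, 190.17578125), (119.96383666992188, 62.84224319458008), 4.148987293243408) [0.44423634 0.18844247] 0.047849925046485775
tin ((448.215087890625, 11.52688217163086), (61.06966781616211, 119.59398651123047), 69.36368560791016) [0.4471371  0.01134602] 0.047772491731439826
tin ((460.4076843261719, -215.1746826171875), (119.7465591430664, 63.519287109375), 2.963224172592163) [ 0.459158   -0.21378891] 0.04752889398956195
[144 116  35  20 512] [0.728 0.257 0.055] [0.766 0.329 0.1  ] [0.738 0.288 0.081]
[197 122  14  25 236] [0.711 0.187 0.055] [0.765 0.211 0.068] [0.738 0.199 0.06 ]
[149 135  23   7 107] [0.713 0.269 0.055] [0.721 0.317 0.069] [0.716 0.292 0.064]
[ 524  153   36  150 3693] [ 0.459 -0.555  0.055] [ 0.767 -0.492  0.109] [ 0.627 -0.525  0.091]
[442 158  19  17 228] [ 0.704 -0.35   0.056] [ 0.73  -0.324  0.099] [ 0.715 -0.334  0.086]
[164 181   7   7  41] [0.608 0.252 0.057] [0.622 0.265 0.066] [0.614 0.258 0.063]
[405 198  35  32 548] [ 0.579 -0.311  0.055] [ 0.641 -0.25   0.099] [ 0.608 -0.278  0.08 ]
```

View pics/top.png

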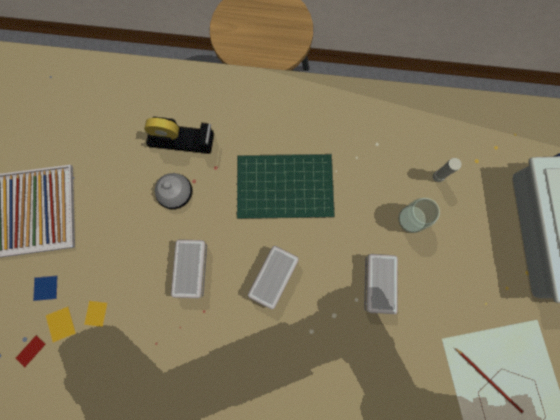

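```bash
cat >> h.py <<'E'
def rel(x,y,z,yawdeg):
    s=arm.get_state(); M=R.from_euler('xyz',s["ee_rot"])
    T=R.from_euler('xyz',[np.pi,0,np.radians(yawdeg)])
    print("at",s["eef_pos"].round(4),np.degrees(s["ee_rot"]).round(2),"t",round(s["t"],2),"F",s["force"].round(2),"M",s["moment"].round(3),"w",round(s["width"],4),"g",s["gripper_force"])
    print("shift cm",(M.inv().apply(np.array([x,y,z])-s["eef_pos"])*100).round(2),"rot",np.degrees((M.inv()*T).as_rotvec()).round(2))
E
python3 -c "
from h import *
rel(.614,.26,.15,180)"
```

```text
at [ 0.2013 -0.6443  0.2453] [ 179.99   -0.   -162.65] t 0.45 F [ 0.21 -0.76 -1.06] M [-0.011 -0.012  0.044] w 0.0877 g 0.0
shift cm [-66.36  74.     9.54] rot [ 1.000e-02 -0.000e+00  1.735e+01]
```

Call:
{"fn": "move_arm", "kwargs": {"rows": [{"translation":[-22,24.5,0],"rot":[0,0,0],"hand":1},{"translation":[-22,24.5,0],"rot":[0,0,0],"hand":1},{"translation":[-22,24.5,0],"rot":[0,0,0],"hand":1},{"translation":[-22,24.5,0],"rot":[0,0,0],"hand":1},{"translation":[-22,24.5,0],"rot":[0,0,0],"hand":1},{"translation":[-22,24.5,0],"rot":[0,0,0],"hand":1},{"translation":[-22,24.5,0],"rot":[0,0,0],"hand":1},{"translation":[-22,24.5,0],"rot":[0,0,0],"hand":1}], "squeeze": 60}}

```text
t: 1.12
eef_pos: [0.3386, -0.3428, 0.2457]
ee_rot: [-3.141, 0.001, -2.839]
force: [0.7, 0.2, -0.3]
width: 0.0398
gripper_force: 0.0
```

Call:
{"fn": "move_arm", "kwargs": {"rows": [{"translation":[-22,24.5,0],"rot":[0,0,0],"hand":1},{"translation":[-22,24.5,0],"rot":[0,0,0],"hand":1},{"translation":[-22,24.5,0],"rot":[0,0,0],"hand":1},{"translation":[-22,24.5,0],"rot":[0,0,0],"hand":1},{"translation":[-22,24.5,0],"rot":[0,0,0],"hand":1},{"translation":[-22,24.5,0],"rot":[0,0,0],"hand":1},{"translation":[-22,24.5,0],"rot":[0,0,0],"hand":1},{"translation":[-22,24.5,0],"rot":[0,0,0],"hand":1}]}}

```text
t: 1.78
eef_pos: [0.4757, -0.0429, 0.246]
ee_rot: [-3.142, 0.002, -2.838]
force: [0.7, -1.4, -0.1]
width: 0.0002
gripper_force: 0.0
```

```bash
python3 -c "
from h import *
rel(.614,.26,.15,180)"
```

```text
at [ 0.4757 -0.0429  0.246 ] [-1.8000e+02  9.0000e-02 -1.6261e+02] t 1.78 F [ 0.67 -1.42 -0.06] M [-0.084 -0.158  0.05 ] w 0.0002 g 0.0
shift cm [-22.23  24.77   9.63] rot [1.000e-02 9.000e-02 1.739e+01]
```

Call:
{"fn": "move_arm", "kwargs": {"rows": [{"translation":[-22.3,24.9,9],"rot":[0,0,17.4],"hand":1},{"translation":[-22.3,24.9,9],"rot":[0,0,17.4],"hand":1},{"translation":[-22.3,24.9,9],"rot":[0,0,17.4],"hand":1},{"translation":[-22.3,24.9,9],"rot":[0,0,17.4],"hand":1},{"translation":[-22.3,24.9,9],"rot":[0,0,17.4],"hand":1},{"translation":[-22.3,24.9,9],"rot":[0,0,17.4],"hand":1},{"translation":[-22.3,24.9,9],"rot":[0,0,17.4],"hand":1},{"translation":[-22.3,24.9,9],"rot":[0,0,17.4],"hand":1}]}}

```text
t: 2.45
eef_pos: [0.6086, 0.2483, 0.1586]
ee_rot: [3.141, 0.0, 3.141]
force: [0.3, 0.3, 0.3]
width: 0.0
gripper_force: 0.0
```

Call:
{"fn": "move_arm", "kwargs": {"rows": [{"translation":[0,0,0],"rot":[0,0,0],"hand":1},{"translation":[0,0,0],"rot":[0,0,0],"hand":1},{"translation":[0,0,0],"rot":[0,0,0],"hand":1}]}}

```text
t: 2.7
eef_pos: [0.6077, 0.2464, 0.1585]
ee_rot: [-3.141, -0.001, 3.141]
force: [0.2, 0.2, 0.5]
width: 0.0005
gripper_force: 0.0
```

```bash
python3 -c "
from h import *
s=arm.get_state(); M=R.from_euler('xyz',s['ee_rot']).as_matrix()
a,d=arm.grab_frame('wrist'); cv2.imwrite('pics/w1.png',a[:,:,::-1])
T=np.array(arm.camera_params('wrist')['tool_from_camera'])
for l in ['plunger_top','bell']:
  for r in arm.pinpoint(l,'wrist')[:3]:
    p=T@np.append(r['point'],1); print(l,r['p'],M@p[:3]+s['eef_pos'])
rel(.614,.26,.09,180)"
```

```text
plunger_top 0.71 [0.61572756 0.25681671 0.062496  ]
bell 0.64 [ 0.61747759  0.25970084 -0.00083889]
at [0.608  0.2455 0.16  ] [1.7996e+02 5.0000e-02 1.7990e+02] t 2.85 F [-0.51 -0.27 -0.68] M [-0.072 -0.007  0.032] w 0.0005 g 0.0
shift cm [-0.6   1.45  7.  ] rot [ 0.04  0.05 -0.1 ]
```

View pics/w1.png

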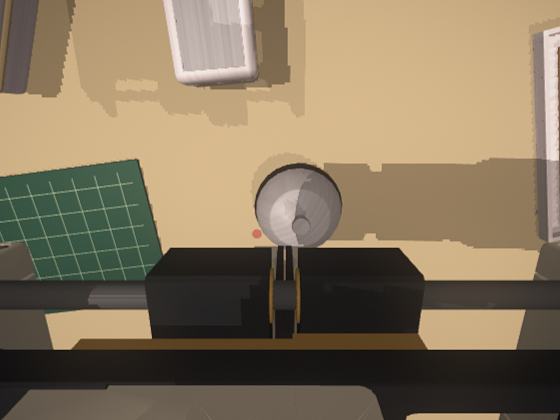

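Call:
{"fn": "move_arm", "kwargs": {"rows": [{"translation":[-0.7,1.35,2],"rot":[0,0,0],"hand":1},{"translation":[-0.7,1.35,4],"rot":[0,0,0],"hand":1},{"translation":[-0.7,1.35,6],"rot":[0,0,0],"hand":1},{"translation":[-0.7,1.35,7],"rot":[0,0,0],"hand":1},{"translation":[-0.7,1.35,7],"rot":[0,0,0],"hand":1},{"translation":[-0.7,1.35,7],"rot":[0,0,0],"hand":1},{"translation":[-0.7,1.35,7],"rot":[0,0,0],"hand":1}]}}

```text
t: 3.43
eef_pos: [0.6159, 0.2599, 0.0907]
ee_rot: [3.141, 0.002, 3.141]
force: [0.5, 0.0, -0.4]
width: 0.0003
gripper_force: 0.0
```

Call:
{"fn": "move_arm", "kwargs": {"rows": [{"translation":[0,0,0.3],"rot":[0,0,0],"hand":1},{"translation":[0,0,0.6],"rot":[0,0,0],"hand":1},{"translation":[0,0,0.8],"rot":[0,0,0],"hand":1},{"translation":[0,0,1.0],"rot":[0,0,0],"hand":1},{"translation":[0,0,1.1],"rot":[0,0,0],"hand":1},{"translation":[0,0,1.1],"rot":[0,0,0],"hand":1}]}}

```text
t: 3.93
eef_pos: [0.6152, 0.2599, 0.0782]
ee_rot: [3.142, 0.0, 3.141]
force: [0.2, -0.1, 2.1]
width: 0.0002
gripper_force: 1.4
```

```bash
python3 -c "
from h import *
rel(.615,.259,.075,180)"
```

```text
at [0.6152 0.2599 0.0782] [1.8000e+02 2.0000e-02 1.7996e+02] t 3.93 F [ 0.17 -0.14  2.14] M [ 0.073  0.173 -0.016] w 0.0002 g 1.3869931921362877
shift cm [ 0.02 -0.09  0.32] rot [ 0.    0.02 -0.04]
```

Call:
{"fn": "move_arm", "kwargs": {"rows": [{"translation":[0,0,0.1],"rot":[0,0,0],"hand":1},{"translation":[0,0,0.2],"rot":[0,0,0],"hand":1},{"translation":[0,0,0.3],"rot":[0,0,0],"hand":1},{"translation":[0,0,0.3],"rot":[0,0,0],"hand":1},{"translation":[0,0,0.3],"rot":[0,0,0],"hand":1}]}}

```text
t: 4.35
eef_pos: [0.6152, 0.26, 0.076]
ee_rot: [3.141, 0.001, 3.141]
force: [-2.5, -0.7, 10.2]
width: 0.0002
gripper_force: 4.4
```

Call:
{"fn": "move_arm", "kwargs": {"rows": [{"translation":[0,0,-2],"rot":[0,0,0],"hand":1},{"translation":[0,0,-6],"rot":[0,0,0],"hand":1},{"translation":[2,-0.8,-8],"rot":[0,0,0],"hand":0},{"translation":[6,-2.5,-8],"rot":[0,0,-4.1],"hand":0},{"translation":[10,-4.2,-8],"rot":[0,0,-4.1],"hand":0},{"translation":[14,-5.8,-8],"rot":[0,0,-4.1],"hand":0},{"translation":[17,-7,-8],"rot":[0,0,-4.1],"hand":0},{"translation":[17,-7,-6],"rot":[0,0,-4.1],"hand":0}]}}

```text
t: 5.02
eef_pos: [0.4411, 0.1879, 0.138]
ee_rot: [3.138, 0.003, -3.071]
force: [-0.7, -0.7, -1.5]
width: 0.0351
gripper_force: 0.0
```

Call:
{"fn": "move_arm", "kwargs": {"rows": [{"translation":[0,0,0],"rot":[0,0,0],"hand":0},{"translation":[0,0,0],"rot":[0,0,0],"hand":0},{"translation":[0,0,0],"rot":[0,0,0],"hand":0}]}}

```text
t: 5.27
eef_pos: [0.4459, 0.1906, 0.1355]
ee_rot: [-3.142, 0.0, -3.071]
force: [0.5, 0.5, 0.3]
width: 0.0549
gripper_force: 0.0
```

```bash
python3 -c "
from h import *
rel(.4455,.190,.038,184.1)
s=arm.get_state(); M=R.from_euler('xyz',s['ee_rot']).as_matrix()
a,d=arm.grab_frame('wrist'); cv2.imwrite('pics/w2.png',a[:,:,::-1])
T=np.array(arm.camera_params('wrist')['tool_from_camera'])
for r in arm.pinpoint('tin_a','wrist')[:3]:
    p=T@np.append(r['point'],1); print(r['p'],M@p[:3]+s['eef_pos'])
"
```

```text
at [0.4459 0.1906 0.1355] [-1.8000e+02  3.0000e-02 -1.7594e+02] t 5.27 F [0.54 0.45 0.3 ] M [ 0.011 -0.062  0.024] w 0.0549 g 0.0
shift cm [ 0.05 -0.05  9.75] rot [-0.    0.03 -0.04]
0.66 [0.45096641 0.01508604 0.00259352]
0.62 [ 4.44264736e-01  1.90447823e-01 -4.18561479e-04]
```

View pics/w2.png

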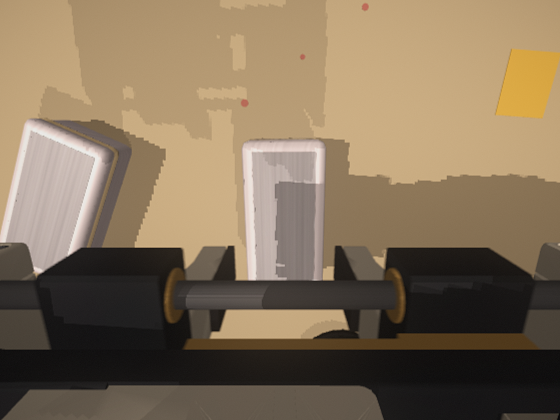

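Call:
{"fn": "move_arm", "kwargs": {"rows": [{"translation":[0,0,0],"rot":[0,0,0],"hand":0},{"translation":[0,0,1],"rot":[0,0,0],"hand":0},{"translation":[0,0,3],"rot":[0,0,0],"hand":0},{"translation":[0,0,5],"rot":[0,0,0],"hand":0},{"translation":[0,0,7],"rot":[0,0,0],"hand":0},{"translation":[0,0,9],"rot":[0,0,0],"hand":0},{"translation":[0,0,9.7],"rot":[0,0,0],"hand":0},{"translation":[0,0,9.7],"rot":[0,0,0],"hand":0}]}}

```text
t: 6.03
eef_pos: [0.4444, 0.1892, 0.0364]
ee_rot: [-3.139, -0.003, -3.071]
force: [0.6, 0.0, 0.1]
width: 0.0875
gripper_force: 0.0
```

Call:
{"fn": "move_arm", "kwargs": {"rows": [{"translation":[0,0,0],"rot":[0,0,0],"hand":1},{"translation":[0,0,0],"rot":[0,0,0],"hand":1},{"translation":[0,0,0],"rot":[0,0,0],"hand":1},{"translation":[0,0,0],"rot":[0,0,0],"hand":1},{"translation":[0,0,0],"rot":[0,0,0],"hand":1},{"translation":[0,0,0],"rot":[0,0,0],"hand":1},{"translation":[0,0,0],"rot":[0,0,0],"hand":1},{"translation":[0,0,0],"rot":[0,0,0],"hand":1}], "squeeze": 60}}

```text
t: 6.7
eef_pos: [0.4454, 0.1904, 0.0389]
ee_rot: [3.141, 0.001, -3.071]
force: [-1.7, -0.3, 7.2]
width: 0.0615
gripper_force: 60.0
```

```bash
python3 -c "
from h import *
rel(.4455,.190,.15,184.1)"
```

```text
at [0.4454 0.1904 0.0389] [ 1.7995e+02  7.0000e-02 -1.7593e+02] t 6.7 F [-1.67 -0.28  7.2 ] M [ 0.003  0.594 -0.04 ] w 0.0615 g 59.95632827281952
shift cm [ -0.02  -0.03 -11.11] rot [ 0.05  0.07 -0.03]
```

Call:
{"fn": "move_arm", "kwargs": {"rows": [{"translation":[0,0,-1],"rot":[0,0,0],"hand":1},{"translation":[0,0,-3],"rot":[0,0,0],"hand":1},{"translation":[0,0,-5.5],"rot":[0,0,0],"hand":1},{"translation":[0,0,-8],"rot":[0,0,0],"hand":1},{"translation":[0,0,-10],"rot":[0,0,0],"hand":1},{"translation":[0,0,-11],"rot":[0,0,0],"hand":1},{"translation":[0,0,-11],"rot":[0,0,0],"hand":1}]}}

```text
t: 7.28
eef_pos: [0.4457, 0.1906, 0.15]
ee_rot: [3.139, 0.003, -3.071]
force: [0.6, 1.2, -3.8]
width: 0.0615
gripper_force: 60.0
```

Call:
{"fn": "move_arm", "kwargs": {"rows": [{"translation":[0,0,0],"rot":[0,6,0],"hand":1},{"translation":[0,0,0],"rot":[0,12,0],"hand":1},{"translation":[0,0,0],"rot":[0,18,0],"hand":1},{"translation":[0,0,0],"rot":[0,24,0],"hand":1},{"translation":[0,0,0],"rot":[0,24,0],"hand":1},{"translation":[0,0,0],"rot":[0,24,0],"hand":1},{"translation":[0,0,0],"rot":[0,24,0],"hand":1},{"translation":[0,0,0],"rot":[0,20,0],"hand":1}]}}

```text
t: 7.95
eef_pos: [0.4452, 0.1896, 0.146]
ee_rot: [-3.14, -0.351, -3.073]
force: [1.0, 1.1, -3.1]
width: 0.0615
gripper_force: 60.0
```

Call:
{"fn": "move_arm", "kwargs": {"rows": [{"translation":[0,0,0],"rot":[0,-5,0],"hand":1},{"translation":[0,0,0],"rot":[0,-10,0],"hand":1},{"translation":[0,0,0],"rot":[0,-15,0],"hand":1},{"translation":[0,0,0],"rot":[0,-19,0],"hand":1},{"translation":[0,0,0],"rot":[0,-19,0],"hand":1},{"translation":[0,0,0],"rot":[0,-19,0],"hand":1},{"translation":[0,0,0],"rot":[0,-19,0],"hand":1}]}}

```text
t: 8.53
eef_pos: [0.4446, 0.1903, 0.1489]
ee_rot: [3.14, -0.017, -3.07]
force: [-0.5, -0.1, -3.8]
width: 0.0617
gripper_force: 60.0
```

```bash
cat >> h.py <<'E'
def mom(n=4):
    r=[]
    for i in range(n):
        s=arm.get_state(); r.append(np.r_[s["force"],s["moment"]])
        if i<n-1: arm.grab_frame("top")
    r=np.array(r); print("mean",r.mean(0).round(3),"sd",r.std(0).round(3))
E
python3 -c "
from h import *
rel(.4455,.190,.15,184.1);mom()"
```

```text
at [0.4446 0.1903 0.1489] [ 179.93   -0.97 -175.87] t 8.53 F [-0.48 -0.12 -3.77] M [ 0.017 -0.203  0.002] w 0.0617 g 59.952993392944336
shift cm [-0.08 -0.04 -0.12] rot [ 0.07 -0.97  0.03]
mean [ 0.25   0.327 -4.103 -0.012 -0.144 -0.03 ] sd [0.676 0.333 0.445 0.016 0.041 0.026]
```

Call:
{"fn": "move_arm", "kwargs": {"rows": [{"translation":[0,0,0],"rot":[0,-7,0],"hand":1},{"translation":[0,0,0],"rot":[0,-14,0],"hand":1},{"translation":[0,0,0],"rot":[0,-21,0],"hand":1},{"translation":[0,0,0],"rot":[0,-25,0],"hand":1},{"translation":[0,0,0],"rot":[0,-25,0],"hand":1},{"translation":[0,0,0],"rot":[0,-25,0],"hand":1},{"translation":[0,0,0],"rot":[0,-25,0],"hand":1},{"translation":[0,0,0],"rot":[0,-20,0],"hand":1}]}}

```text
t: 9.35
eef_pos: [0.4445, 0.1875, 0.1477]
ee_rot: [-3.14, 0.331, -3.075]
force: [2.3, -2.9, -3.1]
width: 0.0616
gripper_force: 60.0
```

Call:
{"fn": "move_arm", "kwargs": {"rows": [{"translation":[0,0,0],"rot":[0,5,0],"hand":1},{"translation":[0,0,0],"rot":[0,10,0],"hand":1},{"translation":[0,0,0],"rot":[0,15,0],"hand":1},{"translation":[0,0,0],"rot":[0,19,0],"hand":1},{"translation":[0,0,0],"rot":[0,19,0],"hand":1},{"translation":[0,0,0],"rot":[0,19,0],"hand":1},{"translation":[0,0,0],"rot":[0,19,0],"hand":1}]}}

```text
t: 9.93
eef_pos: [0.4438, 0.1888, 0.1463]
ee_rot: [-3.14, -0.003, -3.074]
force: [-0.8, 0.1, -3.7]
width: 0.0613
gripper_force: 60.0
```

```bash

python3 -c "
from h import *
mom();rel(.4455,.190,.038,184.1)"
```

```text
mean [-3.400e-02 -1.100e-02 -3.721e+00 -4.900e-02 -2.000e-03  4.000e-03] sd [0.503 0.089 0.252 0.03  0.025 0.023]
at [0.4438 0.1892 0.1475] [-1.7995e+02 -4.0000e-02 -1.7597e+02] t 10.08 F [ 0.39 -0.16 -4.11] M [-0.017  0.041  0.043] w 0.0616 g 59.953283071517944
shift cm [-0.19  0.07 10.95] rot [-0.05 -0.04 -0.07]
```

Call:
{"fn": "move_arm", "kwargs": {"rows": [{"translation":[0,0,0],"rot":[0,7,0],"hand":1},{"translation":[0,0,0],"rot":[0,14,0],"hand":1},{"translation":[0,0,0],"rot":[0,21,0],"hand":1},{"translation":[0,0,0],"rot":[0,28,0],"hand":1},{"translation":[0,0,0],"rot":[0,28,0],"hand":1},{"translation":[0,0,0],"rot":[0,28,0],"hand":1},{"translation":[0,0,0],"rot":[0,28,0],"hand":1},{"translation":[0,0,0],"rot":[0,24,0],"hand":1}]}}

```text
t: 10.75
eef_pos: [0.4451, 0.1898, 0.1473]
ee_rot: [-3.14, -0.419, -3.072]
force: [0.8, 1.2, -2.9]
width: 0.0619
gripper_force: 60.0
```

Call:
{"fn": "move_arm", "kwargs": {"rows": [{"translation":[0,0,0],"rot":[0,-6,0],"hand":1},{"translation":[0,0,0],"rot":[0,-12,0],"hand":1},{"translation":[0,0,0],"rot":[0,-18,0],"hand":1},{"translation":[0,0,0],"rot":[0,-23,0],"hand":1},{"translation":[0,0,0],"rot":[0,-23,0],"hand":1},{"translation":[0,0,0],"rot":[0,-23,0],"hand":1},{"translation":[0,0,0],"rot":[0,-23,0],"hand":1},{"translation":[0,0,0],"rot":[0,-23,0],"hand":1}]}}

```text
t: 11.42
eef_pos: [0.4454, 0.1906, 0.1491]
ee_rot: [3.14, -0.016, -3.07]
force: [-0.6, 0.1, -2.7]
width: 0.0616
gripper_force: 60.0
```

```bash

python3 -c "
from h import *
rel(.4455,.190,.15,184.1);mom(8);rel(.4455,.190,.15,184.1)"
```

```text
at [0.4454 0.1906 0.1491] [ 179.9    -0.92 -175.92] t 11.42 F [-0.6   0.15 -2.74] M [ 0.027 -0.133 -0.006] w 0.0616 g 59.9530827999115
shift cm [-0.   -0.07 -0.09] rot [ 0.1  -0.92 -0.02]
mean [ 0.166 -0.057 -3.704 -0.004 -0.112 -0.005] sd [0.637 0.31  0.547 0.041 0.017 0.022]
at [0.4452 0.1898 0.1476] [-179.97   -1.04 -175.99] t 11.77 F [ 0.92  0.21 -2.95] M [-0.012 -0.11   0.041] w 0.0614 g 59.95315968990326
shift cm [-0.02  0.02 -0.24] rot [-0.03 -1.04 -0.09]
```

Call:
{"fn": "move_arm", "kwargs": {"rows": [{"translation":[0,0,0],"rot":[0,-7,0],"hand":1},{"translation":[0,0,0],"rot":[0,-14,0],"hand":1},{"translation":[0,0,0],"rot":[0,-21,0],"hand":1},{"translation":[0,0,0],"rot":[0,-28,0],"hand":1},{"translation":[0,0,0],"rot":[0,-28,0],"hand":1},{"translation":[0,0,0],"rot":[0,-28,0],"hand":1},{"translation":[0,0,0],"rot":[0,-28,0],"hand":1},{"translation":[0,0,0],"rot":[0,-24,0],"hand":1}]}}

```text
t: 12.43
eef_pos: [0.4507, 0.1867, 0.1587]
ee_rot: [3.138, 0.382, -3.071]
force: [-0.1, 0.3, -4.2]
width: 0.0615
gripper_force: 60.0
```

Call:
{"fn": "move_arm", "kwargs": {"rows": [{"translation":[0,0,0],"rot":[0,6,0],"hand":1},{"translation":[0,0,0],"rot":[0,12,0],"hand":1},{"translation":[0,0,0],"rot":[0,18,0],"hand":1},{"translation":[0,0,0],"rot":[0,24,0],"hand":1},{"translation":[0,0,0],"rot":[0,24,0],"hand":1},{"translation":[0,0,0],"rot":[0,24,0],"hand":1},{"translation":[0,0,0],"rot":[0,24,0],"hand":1},{"translation":[0,0,0],"rot":[0,24,0],"hand":1}]}}

```text
t: 13.1
eef_pos: [0.4492, 0.1868, 0.1561]
ee_rot: [-3.142, -0.04, -3.067]
force: [-0.1, -0.2, -3.8]
width: 0.0617
gripper_force: 60.0
```

```bash

python3 -c "
from h import *
mom(8);rel(.4455,.190,.038,184.1)"
```

```text
mean [-0.035 -0.129 -3.483 -0.022 -0.172  0.009] sd [0.351 0.352 0.445 0.024 0.027 0.018]
at [0.4501 0.1878 0.1582] [ 179.87   -2.1  -175.6 ] t 13.45 F [-0.13 -0.03 -3.25] M [ 0.023 -0.209  0.028] w 0.0617 g 59.953118562698364
shift cm [-0.    0.22 12.03] rot [ 0.12 -2.1   0.3 ]
```

Call:
{"fn": "move_arm", "kwargs": {"rows": [{"translation":[0,0.2,2],"rot":[0,-2.1,0.3],"hand":1},{"translation":[0,0.2,4.5],"rot":[0,-2.1,0.3],"hand":1},{"translation":[0,0.2,7],"rot":[0,-2.1,0.3],"hand":1},{"translation":[0,0.2,9],"rot":[0,-2.1,0.3],"hand":1},{"translation":[0,0.2,10.5],"rot":[0,-2.1,0.3],"hand":1},{"translation":[0,0.2,11.3],"rot":[0,-2.1,0.3],"hand":1},{"translation":[0,0.2,11.7],"rot":[0,-2.1,0.3],"hand":1},{"translation":[0,0.2,11.9],"rot":[0,-2.1,0.3],"hand":1}]}}

```text
t: 14.12
eef_pos: [0.446, 0.1898, 0.039]
ee_rot: [3.14, -0.001, -3.07]
force: [-1.0, -1.1, -0.3]
width: 0.0619
gripper_force: 59.9
```

```bash

python3 -c "
from h import *
rel(.4455,.190,.0385,184.1)"
```

```text
at [0.446  0.1898 0.039 ] [ 1.7991e+02 -4.0000e-02 -1.7591e+02] t 14.12 F [-0.98 -1.07 -0.34] M [-0.269  0.358 -0.042] w 0.0619 g 59.94934558868408
shift cm [0.05 0.02 0.05] rot [ 0.09 -0.04 -0.01]
```

Call:
{"fn": "move_arm", "kwargs": {"rows": [{"translation":[0,0,0],"rot":[0,0,0],"hand":0},{"translation":[0,0,0],"rot":[0,0,0],"hand":0},{"translation":[0,0,0],"rot":[0,0,0],"hand":0},{"translation":[0,0,0],"rot":[0,0,0],"hand":0},{"translation":[0,0,-1],"rot":[0,0,0],"hand":0},{"translation":[0,0,-4],"rot":[0,0,0],"hand":0},{"translation":[0,0,-7],"rot":[0,0,0],"hand":0},{"translation":[0,0,-10],"rot":[0,0,0],"hand":0}]}}

```text
t: 14.78
eef_pos: [0.4459, 0.1893, 0.1406]
ee_rot: [3.14, -0.001, -3.071]
force: [0.6, 1.2, -0.1]
width: 0.0875
gripper_force: 0.0
```

```bash

python3 -c "
from h import *
rel(.448,.0115,.138,159.4)"
```

```text
at [0.4459 0.1893 0.1406] [ 1.7991e+02 -4.0000e-02 -1.7593e+02] t 14.78 F [ 0.56  1.19 -0.06] M [ 0.114 -0.148  0.005] w 0.0875 g 0.0
shift cm [  1.05 -17.75   0.23] rot [ 0.08 -0.06 24.67]
```

Call:
{"fn": "move_arm", "kwargs": {"rows": [{"translation":[0.2,-3.5,0],"rot":[0,0,5],"hand":0},{"translation":[0.4,-7,0],"rot":[0,0,10],"hand":0},{"translation":[0.6,-10.5,0],"rot":[0,0,15],"hand":0},{"translation":[0.8,-14,0],"rot":[0,0,20],"hand":0},{"translation":[1,-16.5,0],"rot":[0,0,24.7],"hand":0},{"translation":[1.05,-17.7,0],"rot":[0,0,24.7],"hand":0},{"translation":[1.05,-17.7,0],"rot":[0,0,24.7],"hand":0},{"translation":[1.05,-17.7,0],"rot":[0,0,24.7],"hand":0}]}}

```text
t: 15.45
eef_pos: [0.4483, 0.0118, 0.1392]
ee_rot: [3.139, -0.0, 2.78]
force: [-0.5, -0.5, -0.5]
width: 0.0878
gripper_force: 0.0
```

```bash

python3 -c "
from h import *
rel(.448,.0115,.038,159.4)
a,d=arm.grab_frame('wrist'); cv2.imwrite('pics/w3.png',a[:,:,::-1])"
```

```text
at [0.4483 0.0118 0.1392] [ 1.7988e+02 -3.0000e-02  1.5929e+02] t 15.45 F [-0.48 -0.48 -0.49] M [-0.044 -0.027  0.008] w 0.0878 g 0.0
shift cm [ 0.02 -0.06 10.12] rot [ 0.12 -0.03 -0.11]
```

View pics/w3.png

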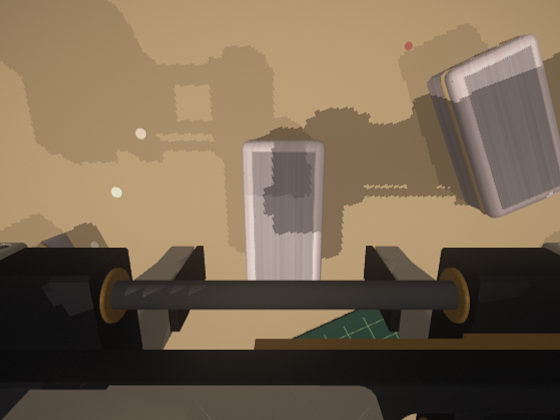

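The wrist picture shows the middle tin (columns 245–322) centred and parallel between the fingers.

Call:
{"fn": "move_arm", "kwargs": {"rows": [{"translation":[0,0,2],"rot":[0,0,0],"hand":0},{"translation":[0,0,4.5],"rot":[0,0,0],"hand":0},{"translation":[0,0,7],"rot":[0,0,0],"hand":0},{"translation":[0,0,9],"rot":[0,0,0],"hand":0},{"translation":[0,0,10],"rot":[0,0,0],"hand":0},{"translation":[0,0,10],"rot":[0,0,0],"hand":0},{"translation":[0,0,10],"rot":[0,0,0],"hand":1},{"translation":[0,0,10],"rot":[0,0,0],"hand":1}]}}

```text
t: 16.17
eef_pos: [0.4487, 0.0132, 0.0394]
ee_rot: [3.14, -0.001, 2.783]
force: [-0.6, 0.2, -0.6]
width: 0.0792
gripper_force: 0.0
```

Call:
{"fn": "move_arm", "kwargs": {"rows": [{"translation":[0,0,0],"rot":[0,0,0],"hand":1},{"translation":[0,0,0],"rot":[0,0,0],"hand":1},{"translation":[0,0,0],"rot":[0,0,0],"hand":1},{"translation":[0,0,0],"rot":[0,0,0],"hand":1},{"translation":[0,0,0],"rot":[0,0,0],"hand":1},{"translation":[0,0,0],"rot":[0,0,0],"hand":1},{"translation":[0,0,0],"rot":[0,0,0],"hand":1}], "squeeze": 60}}

```text
t: 16.75
eef_pos: [0.4482, 0.0123, 0.0395]
ee_rot: [3.14, -0.001, 2.782]
force: [-1.8, -0.2, 7.0]
width: 0.0617
gripper_force: 60.0
```

Call:
{"fn": "move_arm", "kwargs": {"rows": [{"translation":[0,0,-1],"rot":[0,0,0],"hand":1},{"translation":[0,0,-3],"rot":[0,0,0],"hand":1},{"translation":[0,0,-5.5],"rot":[0,0,0],"hand":1},{"translation":[0,0,-8],"rot":[0,0,0],"hand":1},{"translation":[0,0,-10],"rot":[0,0,0],"hand":1},{"translation":[0,0,-11],"rot":[0,0,0],"hand":1},{"translation":[0,0,-11],"rot":[0,0,0],"hand":1},{"translation":[0,0,-11],"rot":[0,0,0],"hand":1}]}}

```text
t: 17.42
eef_pos: [0.4476, 0.0122, 0.1485]
ee_rot: [3.139, -0.001, 2.781]
force: [0.5, -0.2, -6.2]
width: 0.0617
gripper_force: 60.0
```

```bash

python3 -c "
from h import *
mom(3)
rel(.448,.0115,.15,159.4)"
```

```text
mean [ 0.083 -0.062 -5.662 -0.089 -0.007  0.007] sd [0.292 0.293 0.364 0.012 0.002 0.032]
at [0.447  0.0119 0.1475] [179.99  -0.18 159.33] t 17.52 F [-0.15  0.35 -5.49] M [-0.094 -0.01  -0.001] w 0.0616 g 59.99437093734741
shift cm [-0.1   0.   -0.25] rot [ 0.01 -0.18 -0.07]
```

Call:
{"fn": "move_arm", "kwargs": {"rows": [{"translation":[0,0,0],"rot":[0,6,0],"hand":1},{"translation":[0,0,0],"rot":[0,12,0],"hand":1},{"translation":[0,0,0],"rot":[0,18,0],"hand":1},{"translation":[0,0,0],"rot":[0,24,0],"hand":1},{"translation":[0,0,0],"rot":[0,24,0],"hand":1},{"translation":[0,0,0],"rot":[0,24,0],"hand":1},{"translation":[0,0,0],"rot":[0,24,0],"hand":1},{"translation":[0,0,0],"rot":[0,20,0],"hand":1}]}}

```text
t: 18.18
eef_pos: [0.4483, 0.0118, 0.147]
ee_rot: [-3.141, -0.352, 2.78]
force: [0.9, 0.2, -5.3]
width: 0.0616
gripper_force: 60.0
```

Call:
{"fn": "move_arm", "kwargs": {"rows": [{"translation":[0,0,0],"rot":[0,-5,0],"hand":1},{"translation":[0,0,0],"rot":[0,-10,0],"hand":1},{"translation":[0,0,0],"rot":[0,-15,0],"hand":1},{"translation":[0,0,0],"rot":[0,-20,0],"hand":1},{"translation":[0,0,0],"rot":[0,-20,0],"hand":1},{"translation":[0,0,0],"rot":[0,-20,0],"hand":1},{"translation":[0,0,0],"rot":[0,-20,0],"hand":1}]}}

```text
t: 18.77
eef_pos: [0.4478, 0.0128, 0.1496]
ee_rot: [3.139, -0.0, 2.783]
force: [0.7, 1.1, -4.3]
width: 0.0617
gripper_force: 60.0
```

```bash

python3 -c "
from h import *
mom(4)
rel(.448,.0115,.15,159.4)"
```

```text
mean [ 0.138  0.38  -4.966 -0.044 -0.087 -0.022] sd [0.366 0.833 0.577 0.006 0.013 0.026]
at [0.4488 0.0124 0.1489] [ 1.7989e+02 -7.0000e-02  1.5935e+02] t 18.92 F [-0.25  0.41 -5.51] M [-0.05  -0.068 -0.031] w 0.0614 g 59.994213581085205
shift cm [ 0.04 -0.11 -0.11] rot [ 0.11 -0.07 -0.05]
```

Call:
{"fn": "move_arm", "kwargs": {"rows": [{"translation":[0,0,0],"rot":[0,-6,0],"hand":1},{"translation":[0,0,0],"rot":[0,-12,0],"hand":1},{"translation":[0,0,0],"rot":[0,-18,0],"hand":1},{"translation":[0,0,0],"rot":[0,-24,0],"hand":1},{"translation":[0,0,0],"rot":[0,-24,0],"hand":1},{"translation":[0,0,0],"rot":[0,-24,0],"hand":1},{"translation":[0,0,0],"rot":[0,-24,0],"hand":1},{"translation":[0,0,0],"rot":[0,-20,0],"hand":1}]}}

```text
t: 19.58
eef_pos: [0.4505, 0.0068, 0.1536]
ee_rot: [3.138, 0.334, 2.781]
force: [0.8, -0.0, -5.9]
width: 0.0617
gripper_force: 60.0
```

Call:
{"fn": "move_arm", "kwargs": {"rows": [{"translation":[0,0,0],"rot":[0,5,0],"hand":1},{"translation":[0,0,0],"rot":[0,10,0],"hand":1},{"translation":[0,0,0],"rot":[0,15,0],"hand":1},{"translation":[0,0,0],"rot":[0,20,0],"hand":1},{"translation":[0,0,0],"rot":[0,20,0],"hand":1},{"translation":[0,0,0],"rot":[0,20,0],"hand":1},{"translation":[0,0,0],"rot":[0,20,0],"hand":1}]}}

```text
t: 20.17
eef_pos: [0.4495, 0.0073, 0.1518]
ee_rot: [3.141, -0.017, 2.784]
force: [-1.6, 0.2, -6.1]
width: 0.0621
gripper_force: 60.0
```

```bash

python3 -c "
from h import *
mom(4)
rel(.448,.0115,.15,159.4)"
```

```text
mean [-0.865  0.103 -5.227 -0.082 -0.033  0.016] sd [0.439 0.34  0.541 0.041 0.045 0.022]
at [0.4495 0.0078 0.1531] [179.89  -0.84 159.66] t 20.32 F [-0.46  0.44 -4.89] M [-0.056 -0.081 -0.016] w 0.0618 g 59.995556473731995
shift cm [0.27 0.29 0.32] rot [ 0.11 -0.84  0.26]
```

```bash

python3 -c "
from h import *
rel(.4482,.0123,.0395,159.4)"
```

```text
at [0.4495 0.0078 0.1531] [179.89  -0.84 159.66] t 20.32 F [-0.46  0.44 -4.89] M [-0.056 -0.081 -0.016] w 0.0618 g 59.995556473731995
shift cm [ 0.11  0.35 11.37] rot [ 0.11 -0.84  0.26]
```

Call:
{"fn": "move_arm", "kwargs": {"rows": [{"translation":[0.1,0.3,2],"rot":[0,-0.8,0.3],"hand":1},{"translation":[0.1,0.3,4.5],"rot":[0,-0.8,0.3],"hand":1},{"translation":[0.1,0.3,7],"rot":[0,-0.8,0.3],"hand":1},{"translation":[0.1,0.3,9],"rot":[0,-0.8,0.3],"hand":1},{"translation":[0.1,0.3,10.3],"rot":[0,-0.8,0.3],"hand":1},{"translation":[0.1,0.3,11],"rot":[0,-0.8,0.3],"hand":1},{"translation":[0.1,0.3,11.3],"rot":[0,-0.8,0.3],"hand":1},{"translation":[0.1,0.3,11.4],"rot":[0,-0.8,0.3],"hand":1}]}}

```text
t: 20.98
eef_pos: [0.4496, 0.0124, 0.04]
ee_rot: [3.139, 0.0, 2.782]
force: [-0.1, 0.0, -4.7]
width: 0.0619
gripper_force: 60.0
```

```bash

python3 -c "
from h import *
rel(.4482,.0123,.0395,159.4)"
```

```text
at [0.4496 0.0124 0.04  ] [1.7983e+02 2.0000e-02 1.5940e+02] t 20.98 F [-0.11  0.02 -4.67] M [-0.027 -0.078 -0.039] w 0.0619 g 59.99567627906799
shift cm [ 0.13 -0.05  0.05] rot [ 0.17  0.02 -0.  ]
```

Still bearing its weight; a touch lower, then open and rise.

Call:
{"fn": "move_arm", "kwargs": {"rows": [{"translation":[0,0,0.1],"rot":[0,0,0],"hand":1},{"translation":[0,0,0.15],"rot":[0,0,0],"hand":1},{"translation":[0,0,0.15],"rot":[0,0,0],"hand":1}]}}

```text
t: 21.23
eef_pos: [0.4503, 0.0125, 0.0396]
ee_rot: [3.137, 0.001, 2.782]
force: [-3.6, 0.9, 3.9]
width: 0.0615
gripper_force: 60.0
```

Call:
{"fn": "move_arm", "kwargs": {"rows": [{"translation":[0,0,0],"rot":[0,0,0],"hand":0},{"translation":[0,0,0],"rot":[0,0,0],"hand":0},{"translation":[0,0,0],"rot":[0,0,0],"hand":0},{"translation":[0,0,0],"rot":[0,0,0],"hand":0},{"translation":[0,0,-1],"rot":[0,0,0],"hand":0},{"translation":[0,0,-4],"rot":[0,0,0],"hand":0},{"translation":[0,0,-7],"rot":[0,0,0],"hand":0},{"translation":[0,0,-10],"rot":[0,0,0],"hand":0}]}}

```text
t: 21.9
eef_pos: [0.4494, 0.0117, 0.1394]
ee_rot: [3.139, -0.0, 2.781]
force: [1.7, 0.1, -1.1]
width: 0.0873
gripper_force: 0.0
```

```bash

python3 -c "
from h import *
rel(.460,-.215,.138,183)"
```

```text
at [0.4494 0.0117 0.1394] [ 1.7986e+02 -2.0000e-02  1.5936e+02] t 21.9 F [ 1.72  0.09 -1.07] M [-0.089 -0.246 -0.008] w 0.0873 g 0.0
shift cm [ -8.99 -20.84   0.09] rot [ 1.400e-01  1.000e-02 -2.364e+01]
```

Call:
{"fn": "move_arm", "kwargs": {"rows": [{"translation":[-1.3,-3,0],"rot":[0,0,-4],"hand":0},{"translation":[-2.6,-6,0],"rot":[0,0,-8],"hand":0},{"translation":[-3.9,-9,0],"rot":[0,0,-12],"hand":0},{"translation":[-5.2,-12,0],"rot":[0,0,-16],"hand":0},{"translation":[-6.5,-15,0],"rot":[0,0,-20],"hand":0},{"translation":[-7.8,-18,0],"rot":[0,0,-23.6],"hand":0},{"translation":[-9,-20.8,0],"rot":[0,0,-23.6],"hand":0},{"translation":[-9,-20.8,0],"rot":[0,0,-23.6],"hand":0}]}}

```text
t: 22.57
eef_pos: [0.4607, -0.2184, 0.1375]
ee_rot: [3.139, 0.001, -3.093]
force: [0.9, -1.0, 0.0]
width: 0.0873
gripper_force: 0.0
```

Call:
{"fn": "move_arm", "kwargs": {"rows": [{"translation":[0,0,0],"rot":[0,0,0],"hand":0},{"translation":[0,0,0],"rot":[0,0,0],"hand":0},{"translation":[0,0,0],"rot":[0,0,0],"hand":0}]}}

```text
t: 22.82
eef_pos: [0.4605, -0.2139, 0.1377]
ee_rot: [3.139, 0.001, -3.09]
force: [0.0, 0.2, 0.3]
width: 0.0873
gripper_force: 0.0
```

```bash

python3 -c "
from h import *
a,d=arm.grab_frame('wrist'); cv2.imwrite('pics/w4.png',a[:,:,::-1])
rel(.460,-.215,.0385,183);mom(3)"
```

```text
at [ 0.4606 -0.2136  0.1378] [ 1.7983e+02  9.0000e-02 -1.7698e+02] t 22.87 F [0.22 0.74 0.14] M [-0.029  0.006  0.054] w 0.0875 g 0.0
shift cm [ 0.09 -0.16  9.93] rot [0.17 0.09 0.02]
mean [-0.014  0.107  0.218 -0.039  0.006  0.022] sd [0.282 0.446 0.059 0.007 0.013 0.024]
```

View pics/w4.png

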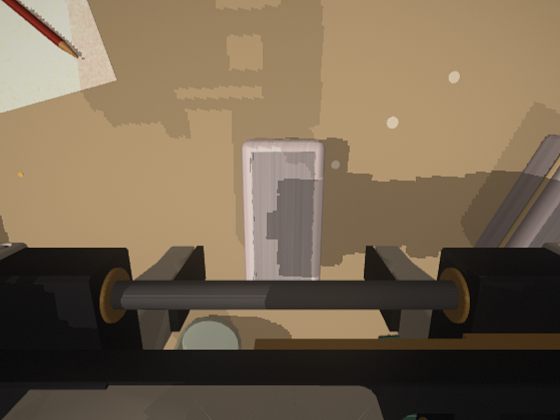

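Tin (columns 243–323) is centred and parallel between the fingers; the jar (210,335) is clear of them.

Call:
{"fn": "move_arm", "kwargs": {"rows": [{"translation":[0,-0.1,2],"rot":[0,0,0],"hand":0},{"translation":[0,-0.1,4.5],"rot":[0,0,0],"hand":0},{"translation":[0,-0.1,7],"rot":[0,0,0],"hand":0},{"translation":[0,-0.1,9],"rot":[0,0,0],"hand":0},{"translation":[0,-0.1,9.9],"rot":[0,0,0],"hand":0},{"translation":[0,-0.1,9.9],"rot":[0,0,0],"hand":0},{"translation":[0,-0.1,9.9],"rot":[0,0,0],"hand":1},{"translation":[0,-0.1,9.9],"rot":[0,0,0],"hand":1}]}}

```text
t: 23.63
eef_pos: [0.4617, -0.2151, 0.0398]
ee_rot: [3.139, 0.003, -3.089]
force: [-0.2, -1.0, 0.6]
width: 0.0792
gripper_force: 0.0
```

Call:
{"fn": "move_arm", "kwargs": {"rows": [{"translation":[0,0,0],"rot":[0,0,0],"hand":1},{"translation":[0,0,0],"rot":[0,0,0],"hand":1},{"translation":[0,0,0],"rot":[0,0,0],"hand":1},{"translation":[0,0,0],"rot":[0,0,0],"hand":1},{"translation":[0,0,0],"rot":[0,0,0],"hand":1},{"translation":[0,0,0],"rot":[0,0,0],"hand":1},{"translation":[0,0,0],"rot":[0,0,0],"hand":1}], "squeeze": 60}}

```text
t: 24.22
eef_pos: [0.4613, -0.2151, 0.0396]
ee_rot: [3.139, 0.003, -3.09]
force: [-1.4, 3.3, 7.5]
width: 0.0617
gripper_force: 60.0
```

Call:
{"fn": "move_arm", "kwargs": {"rows": [{"translation":[0,0,-1],"rot":[0,0,0],"hand":1},{"translation":[0,0,-3],"rot":[0,0,0],"hand":1},{"translation":[0,0,-5.5],"rot":[0,0,0],"hand":1},{"translation":[0,0,-8],"rot":[0,0,0],"hand":1},{"translation":[0,0,-10],"rot":[0,0,0],"hand":1},{"translation":[0,0,-11],"rot":[0,0,0],"hand":1},{"translation":[0,0,-11],"rot":[0,0,0],"hand":1},{"translation":[0,0,-11],"rot":[0,0,0],"hand":1}]}}

```text
t: 24.88
eef_pos: [0.46, -0.2153, 0.1483]
ee_rot: [3.138, 0.001, -3.09]
force: [0.6, 0.6, -6.7]
width: 0.0614
gripper_force: 60.0
```

```bash

python3 -c "
from h import *
mom(3)
rel(.460,-.215,.15,183)"
```

```text
mean [-1.990e-01  5.490e-01 -6.479e+00 -4.000e-03  2.700e-02  1.100e-02] sd [0.664 0.074 0.74  0.031 0.014 0.019]
at [ 0.4594 -0.2152  0.1471] [ 1.7979e+02 -7.0000e-02 -1.7707e+02] t 24.98 F [-0.23  0.44 -5.49] M [-0.003  0.008  0.037] w 0.0616 g 59.9843966960907
shift cm [-0.06  0.02 -0.29] rot [ 0.21 -0.07 -0.07]
```

Call:
{"fn": "move_arm", "kwargs": {"rows": [{"translation":[0,0,0],"rot":[0,6,0],"hand":1},{"translation":[0,0,0],"rot":[0,12,0],"hand":1},{"translation":[0,0,0],"rot":[0,18,0],"hand":1},{"translation":[0,0,0],"rot":[0,24,0],"hand":1},{"translation":[0,0,0],"rot":[0,24,0],"hand":1},{"translation":[0,0,0],"rot":[0,24,0],"hand":1},{"translation":[0,0,0],"rot":[0,24,0],"hand":1},{"translation":[0,0,0],"rot":[0,20,0],"hand":1}]}}

```text
t: 25.65
eef_pos: [0.4608, -0.2154, 0.1467]
ee_rot: [3.138, -0.35, -3.088]
force: [0.7, -1.1, -5.8]
width: 0.0616
gripper_force: 60.0
```

Call:
{"fn": "move_arm", "kwargs": {"rows": [{"translation":[0,0,0],"rot":[0,-5,0],"hand":1},{"translation":[0,0,0],"rot":[0,-10,0],"hand":1},{"translation":[0,0,0],"rot":[0,-15,0],"hand":1},{"translation":[0,0,0],"rot":[0,-20,0],"hand":1},{"translation":[0,0,0],"rot":[0,-20,0],"hand":1},{"translation":[0,0,0],"rot":[0,-20,0],"hand":1},{"translation":[0,0,0],"rot":[0,-20,0],"hand":1}]}}

```text
t: 26.23
eef_pos: [0.4601, -0.2157, 0.1496]
ee_rot: [3.139, 0.002, -3.09]
force: [-0.3, -0.2, -4.7]
width: 0.0615
gripper_force: 60.0
```

```bash

python3 -c "
from h import *
mom(4)
rel(.460,-.215,.15,183)"
```

```text
mean [-0.102  0.221 -4.892 -0.036  0.021  0.006] sd [0.114 0.304 0.444 0.021 0.023 0.011]
at [ 0.4609 -0.2155  0.1486] [ 1.7984e+02  4.0000e-02 -1.7703e+02] t 26.38 F [-0.06  0.04 -4.26] M [-0.059  0.05   0.001] w 0.0616 g 59.98455584049225
shift cm [ 0.09  0.05 -0.14] rot [ 0.16  0.04 -0.03]
```

Call:
{"fn": "move_arm", "kwargs": {"rows": [{"translation":[0,0,0],"rot":[0,-6,0],"hand":1},{"translation":[0,0,0],"rot":[0,-12,0],"hand":1},{"translation":[0,0,0],"rot":[0,-18,0],"hand":1},{"translation":[0,0,0],"rot":[0,-24,0],"hand":1},{"translation":[0,0,0],"rot":[0,-24,0],"hand":1},{"translation":[0,0,0],"rot":[0,-24,0],"hand":1},{"translation":[0,0,0],"rot":[0,-24,0],"hand":1},{"translation":[0,0,0],"rot":[0,-20,0],"hand":1}]}}

```text
t: 27.05
eef_pos: [0.4592, -0.2153, 0.1479]
ee_rot: [3.137, 0.348, -3.092]
force: [-0.9, 0.9, -6.7]
width: 0.0614
gripper_force: 60.0
```

Call:
{"fn": "move_arm", "kwargs": {"rows": [{"translation":[0,0,0],"rot":[0,5,0],"hand":1},{"translation":[0,0,0],"rot":[0,10,0],"hand":1},{"translation":[0,0,0],"rot":[0,15,0],"hand":1},{"translation":[0,0,0],"rot":[0,20,0],"hand":1},{"translation":[0,0,0],"rot":[0,20,0],"hand":1},{"translation":[0,0,0],"rot":[0,20,0],"hand":1},{"translation":[0,0,0],"rot":[0,20,0],"hand":1}]}}

```text
t: 27.63
eef_pos: [0.4612, -0.2153, 0.148]
ee_rot: [3.139, 0.001, -3.09]
force: [-0.6, -0.4, -6.1]
width: 0.0618
gripper_force: 60.0
```

```bash

python3 -c "
from h import *
mom(4)
rel(.460,-.215,.15,183)"
```

```text
mean [-0.536  0.191 -5.484 -0.024 -0.011 -0.013] sd [0.528 0.553 0.53  0.008 0.008 0.013]
at [ 0.4602 -0.2155  0.1487] [ 1.7984e+02  1.1000e-01 -1.7705e+02] t 27.78 F [ 0.2  -0.18 -5.95] M [-0.025 -0.007 -0.008] w 0.0616 g 59.98420178890228
shift cm [ 0.02  0.05 -0.13] rot [ 0.16  0.11 -0.05]
```

Call:
{"fn": "move_arm", "kwargs": {"rows": [{"translation":[0,0,0],"rot":[0,6,0],"hand":1},{"translation":[0,0,0],"rot":[0,12,0],"hand":1},{"translation":[0,0,0],"rot":[0,12,0],"hand":1},{"translation":[0,0,0],"rot":[0,12,0],"hand":1},{"translation":[0,0,0],"rot":[0,12,0],"hand":1},{"translation":[0,0,0],"rot":[0,12,0],"hand":1}]}}

```text
t: 28.28
eef_pos: [0.4602, -0.2155, 0.149]
ee_rot: [3.139, -0.206, -3.09]
force: [0.1, -0.6, -5.6]
width: 0.0618
gripper_force: 60.0
```

```bash

cat >> h.py <<'E'
def m2(n):
    r=[]
    for i in range(n):
        s=arm.get_state(); r.append(np.r_[s["force"],s["moment"],np.degrees(s["ee_rot"][1])])
        if i<n-1: arm.grab_frame("wrist")
    r=np.array(r); print("F,M,pitch",r.mean(0).round(3),"My",r[:,4].round(2),"Fx",r[:,0].round(1))
E
python3 -c "
from h import *
m2(6)"
```

```text
F,M,pitch [ 1.0000e-03 -4.4300e-01 -5.3860e+00  3.8000e-02 -1.0090e+00 -1.3000e-02
 -1.1822e+01] My [-1.01 -1.02 -1.01 -1.01 -0.99 -1.01] Fx [ 0.1  0.7  0.4 -0.4  0.2 -1. ]
```

Call:
{"fn": "move_arm", "kwargs": {"rows": [{"translation":[0,0,0],"rot":[0,-6,0],"hand":1},{"translation":[0,0,0],"rot":[0,-10,0],"hand":1},{"translation":[0,0,0],"rot":[0,-10,0],"hand":1},{"translation":[0,0,0],"rot":[0,-10,0],"hand":1},{"translation":[0,0,0],"rot":[0,-10,0],"hand":1}]}}

```text
t: 28.95
eef_pos: [0.4607, -0.2156, 0.1492]
ee_rot: [3.139, -0.034, -3.09]
force: [-0.0, -0.7, -5.5]
width: 0.0618
gripper_force: 60.0
```

```bash

python3 -c "
from h import *
m2(8)"
```

```text
F,M,pitch [-0.06   0.037 -5.299 -0.014 -0.111 -0.006 -1.971] My [-0.12 -0.17 -0.13 -0.13 -0.09 -0.01 -0.11 -0.12] Fx [-0.   1.2 -0.4  0.2  0.2 -0.7 -0.6 -0.4]
```

Call:
{"fn": "move_arm", "kwargs": {"rows": [{"translation":[0,0,0],"rot":[0,-7,0],"hand":1},{"translation":[0,0,0],"rot":[0,-14,0],"hand":1},{"translation":[0,0,0],"rot":[0,-14,0],"hand":1},{"translation":[0,0,0],"rot":[0,-14,0],"hand":1},{"translation":[0,0,0],"rot":[0,-14,0],"hand":1},{"translation":[0,0,0],"rot":[0,-14,0],"hand":1}]}}

```text
t: 29.8
eef_pos: [0.4613, -0.2156, 0.1489]
ee_rot: [3.139, 0.21, -3.09]
force: [-5.9, -0.6, -5.4]
width: 0.0616
gripper_force: 60.0
```

```bash

python3 -c "
from h import *
m2(6)"
```

```text
F,M,pitch [-9.9900e-01 -3.6300e-01 -5.6070e+00 -1.1000e-01  1.2980e+00  7.0000e-03
  1.2027e+01] My [2.62 1.   1.03 1.04 1.06 1.02] Fx [-5.9 -0.5  0.6  0.4  0.1 -0.7]
```

Call:
{"fn": "move_arm", "kwargs": {"rows": [{"translation":[0,0,0],"rot":[0,6,0],"hand":1},{"translation":[0,0,0],"rot":[0,10,0],"hand":1},{"translation":[0,0,0],"rot":[0,10,0],"hand":1},{"translation":[0,0,0],"rot":[0,10,0],"hand":1},{"translation":[0,0,0],"rot":[0,10,0],"hand":1}]}}

```text
t: 30.47
eef_pos: [0.4605, -0.2153, 0.1481]
ee_rot: [3.138, 0.037, -3.09]
force: [-1.0, 0.4, -5.3]
width: 0.0616
gripper_force: 60.0
```

```bash

python3 -c "
from h import *
m2(8);rel(.460,-.215,.0396,183)"
```

```text
F,M,pitch [-4.180e-01 -2.150e-01 -5.175e+00 -3.800e-02  1.270e-01 -2.000e-03
  2.114e+00] My [0.16 0.17 0.17 0.15 0.13 0.06 0.11 0.06] Fx [-1.  -0.2 -0.4 -1.1 -1.2  0.8  0.6 -0.9]
at [ 0.4604 -0.2155  0.1489] [ 179.84    2.12 -177.06] t 30.82 F [-0.92  0.78 -5.33] M [0.017 0.063 0.052] w 0.0617 g 59.98453617095947
shift cm [ 0.44  0.02 10.92] rot [ 0.16  2.12 -0.06]
```

Call:
{"fn": "move_arm", "kwargs": {"rows": [{"translation":[0,0,0],"rot":[0,4.5,0],"hand":1},{"translation":[0,0,0],"rot":[0,4.5,0],"hand":1},{"translation":[0,0,0],"rot":[0,4.5,0],"hand":1}]}}

```text
t: 31.07
eef_pos: [0.4614, -0.2154, 0.1485]
ee_rot: [3.139, -0.041, -3.09]
force: [-0.0, 0.1, -6.0]
width: 0.0617
gripper_force: 60.0
```

```bash

python3 -c "
from h import *
m2(24)"
```

```text
F,M,pitch [-5.800e-02 -1.700e-02 -5.723e+00 -4.000e-03 -2.010e-01  1.000e-03
 -2.399e+00] My [-0.29 -0.26 -0.2  -0.2  -0.27 -0.27 -0.23 -0.3  -0.21 -0.2  -0.23 -0.22
 -0.21 -0.27 -0.17 -0.2  -0.21 -0.17 -0.18 -0.12  0.04 -0.13 -0.17 -0.13] Fx [-0.   0.2 -0.2  0.4 -0.4  0.1 -0.5 -0.5  0.7  0.6 -0.5  0.8 -0.   0.5
 -0.7 -0.4  1.1 -0.2 -0.6  0.5 -0.4 -0.3 -0.9 -0.6]
```

Call:
{"fn": "move_arm", "kwargs": {"rows": [{"translation":[0,0,0],"rot":[0,-4.5,0],"hand":1},{"translation":[0,0,0],"rot":[0,-4.5,0],"hand":1},{"translation":[0,0,0],"rot":[0,-4.5,0],"hand":1}]}}

```text
t: 32.47
eef_pos: [0.4597, -0.2156, 0.1489]
ee_rot: [3.139, 0.035, -3.09]
force: [0.5, 0.1, -5.4]
width: 0.0621
gripper_force: 60.0
```

```bash

python3 -c "
from h import *
m2(24)"
```

```text
F,M,pitch [ 0.071 -0.154 -5.384 -0.035  0.177 -0.007  2.062] My [0.21 0.22 0.16 0.21 0.16 0.23 0.22 0.17 0.22 0.19 0.14 0.17 0.17 0.16
 0.19 0.17 0.17 0.12 0.17 0.18 0.11 0.15 0.2  0.14] Fx [ 0.5  1.   0.9  0.   0.3 -0.8 -0.6 -0.4  0.3  0.6  0.1  0.1  0.6  0.1
  0.4  0.7  0.1  0.1  0.3 -0.7 -0.4 -1.6  0.3 -0.2]
```

Call:
{"fn": "move_arm", "kwargs": {"rows": [{"translation":[0,0,0],"rot":[0,7,0],"hand":1},{"translation":[0,0,0],"rot":[0,14,0],"hand":1},{"translation":[0,0,0],"rot":[0,21,0],"hand":1},{"translation":[0,0,0],"rot":[0,25,0],"hand":1},{"translation":[0,0,0],"rot":[0,25,0],"hand":1},{"translation":[0,0,0],"rot":[0,25,0],"hand":1},{"translation":[0,0,0],"rot":[0,25,0],"hand":1},{"translation":[0,0,0],"rot":[0,25,0],"hand":1}]}}

```text
t: 34.28
eef_pos: [0.4603, -0.2156, 0.1492]
ee_rot: [3.139, -0.398, -3.089]
force: [-0.0, -0.2, -5.4]
width: 0.0616
gripper_force: 60.0
```

Call:
{"fn": "move_arm", "kwargs": {"rows": [{"translation":[0,0,0],"rot":[0,-7,0],"hand":1},{"translation":[0,0,0],"rot":[0,-14,0],"hand":1},{"translation":[0,0,0],"rot":[0,-21,0],"hand":1},{"translation":[0,0,0],"rot":[0,-28,0],"hand":1},{"translation":[0,0,0],"rot":[0,-35,0],"hand":1},{"translation":[0,0,0],"rot":[0,-41,0],"hand":1},{"translation":[0,0,0],"rot":[0,-41,0],"hand":1},{"translation":[0,0,0],"rot":[0,-41,0],"hand":1}]}}

```text
t: 34.95
eef_pos: [0.4581, -0.2157, 0.1499]
ee_rot: [3.139, 0.317, -3.092]
force: [0.0, 0.4, -4.9]
width: 0.0617
gripper_force: 60.0
```

Call:
{"fn": "move_arm", "kwargs": {"rows": [{"translation":[0,0,0],"rot":[0,0,0],"hand":1},{"translation":[0,0,0],"rot":[0,0,0],"hand":1},{"translation":[0,0,0],"rot":[0,6,0],"hand":1},{"translation":[0,0,0],"rot":[0,12,0],"hand":1},{"translation":[0,0,0],"rot":[0,18,0],"hand":1},{"translation":[0,0,0],"rot":[0,24,0],"hand":1},{"translation":[0,0,0],"rot":[0,30,0],"hand":1},{"translation":[0,0,0],"rot":[0,36,0],"hand":1}]}}

```text
t: 35.62
eef_pos: [0.4627, -0.2156, 0.1491]
ee_rot: [3.14, -0.316, -3.089]
force: [-0.4, -0.2, -5.8]
width: 0.0618
gripper_force: 60.0
```

Call:
{"fn": "move_arm", "kwargs": {"rows": [{"translation":[0,0,0],"rot":[0,0,0],"hand":1},{"translation":[0,0,0],"rot":[0,0,0],"hand":1},{"translation":[0,0,0],"rot":[0,0,0],"hand":1},{"translation":[0,0,0],"rot":[0,-5,0],"hand":1},{"translation":[0,0,0],"rot":[0,-10,0],"hand":1},{"translation":[0,0,0],"rot":[0,-15,0],"hand":1},{"translation":[0,0,0],"rot":[0,-18,0],"hand":1},{"translation":[0,0,0],"rot":[0,-18,0],"hand":1}]}}

```text
t: 36.28
eef_pos: [0.4582, -0.2156, 0.1503]
ee_rot: [3.139, 0.007, -3.091]
force: [-0.6, 0.4, -6.1]
width: 0.0618
gripper_force: 60.0
```

```bash

python3 -c "
from h import *
a,d=arm.grab_frame('top'); W=np.load('W.npy')
b=a.astype(int); m=(b[...,1]>b[...,0]+12)&(abs(W[...,2])<.02)&(W[...,0]>.5)&(abs(W[...,1])<.15)
print('mat',W[m].mean(0),W[m].min(0),W[m].max(0))
rel(.6575,.008,.19,183)"
```

```text
mat [0.69058754 0.00660051 0.0039376 ] [ 0.61989781 -0.09929535 -0.00177855] [0.7428199  0.12508401 0.01111956]
at [ 0.4589 -0.2157  0.1503] [ 179.85    0.24 -177.09] t 36.33 F [-0.53  0.12 -4.72] M [-0.055  0.081  0.009] w 0.0621 g 59.984251856803894
shift cm [-20.98  21.34  -3.83] rot [ 0.15  0.24 -0.09]
```

Call:
{"fn": "move_arm", "kwargs": {"rows": [{"translation":[0,0,-1.5],"rot":[0,0,0],"hand":1},{"translation":[-1,1,-3.8],"rot":[0,0,0],"hand":1},{"translation":[-2.5,2.5,-3.8],"rot":[0,0,0],"hand":1},{"translation":[-4.5,4.5,-3.8],"rot":[0,0,0],"hand":1},{"translation":[-6.5,6.5,-3.8],"rot":[0,0,0],"hand":1},{"translation":[-8.5,8.5,-3.8],"rot":[0,0,0],"hand":1},{"translation":[-10.5,10.5,-3.8],"rot":[0,0,0],"hand":1},{"translation":[-12.5,12.5,-3.8],"rot":[0,0,0],"hand":1}]}}

```text
t: 37.0
eef_pos: [0.5798, -0.0832, 0.1875]
ee_rot: [3.139, 0.001, -3.09]
force: [0.7, -0.5, -5.7]
width: 0.0613
gripper_force: 60.0
```

Call:
{"fn": "move_arm", "kwargs": {"rows": [{"translation":[-2,2,0],"rot":[0,0,0],"hand":1},{"translation":[-4,4,0],"rot":[0,0,0],"hand":1},{"translation":[-6,6,0],"rot":[0,0,0],"hand":1},{"translation":[-7.5,7.5,0],"rot":[0,0,0],"hand":1},{"translation":[-8.5,8.5,0],"rot":[0,0,0],"hand":1},{"translation":[-9.2,9,0],"rot":[0,0,0],"hand":1},{"translation":[-9.2,9,0],"rot":[0,0,0],"hand":1},{"translation":[-9.2,9,0],"rot":[0,0,0],"hand":1}]}}

```text
t: 37.67
eef_pos: [0.6657, 0.01, 0.1872]
ee_rot: [3.139, -0.0, -3.09]
force: [-0.1, -0.5, -5.0]
width: 0.0617
gripper_force: 60.0
```

Call:
{"fn": "move_arm", "kwargs": {"rows": [{"translation":[0,0,0],"rot":[0,0,0],"hand":1},{"translation":[0,0,0],"rot":[0,0,0],"hand":1},{"translation":[0,0,0],"rot":[0,0,0],"hand":1},{"translation":[0,0,0],"rot":[0,0,0],"hand":1},{"translation":[0,0,0],"rot":[0,0,0],"hand":1},{"translation":[0,0,0],"rot":[0,0,0],"hand":1},{"translation":[0,0,0],"rot":[0,0,0],"hand":1},{"translation":[0,0,0],"rot":[0,0,0],"hand":1}]}}

```text
t: 38.33
eef_pos: [0.6661, 0.0103, 0.1876]
ee_rot: [3.139, 0.001, -3.09]
force: [-0.2, 1.2, -4.8]
width: 0.0612
gripper_force: 60.0
```

```bash

python3 -c "
from h import *
a,d=arm.grab_frame('scene'); cv2.imwrite('pics/s1.png',a[:,:,::-1])
rel(.665,.01,.19,183)"
```

```text
at [0.6661 0.0103 0.1876] [ 1.7984e+02  8.0000e-02 -1.7704e+02] t 38.38 F [-0.59  0.3  -6.01] M [-0.084  0.036  0.021] w 0.0621 g 59.984620213508606
shift cm [ 0.11 -0.02 -0.24] rot [ 0.16  0.08 -0.04]
```

View pics/s1.png

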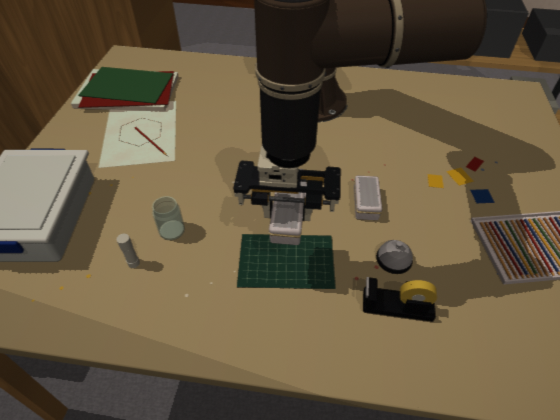

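The scene picture shows the tin level in the grip at about (287,218) over the mat. Bell (397,255), jar (168,218), glue stick (128,250) and dispenser (400,298) are upright, and the left tin (368,197) is back in its place.

```bash
python3 -c "
from h import *
print(arm.job_done())"
```

```text
the job is handed in; nothing more can be done
None
```

I pressed the bell and let it up. The right-hand tin is the one that rattles: I felt the ball roll and knock in it, and handed in holding it level about 15 cm over the mat. The two quiet tins are back in place (the middle one was hidden in the last picture), and no verdict came back on hand-in.

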